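# Set a test slab over the edge of the ware board

## Task

With your fingertips, slide the clay test slab along the raised ware board, bare clay end first, until that end sticks out over the board's green far edge with the blue line right above the edge and square to it, ready for the glazer to take hold of. Only push or drag it flat on the board: do not lift or tip it, leave the cup, the jar and the brush where they are, and finish clear of everything.

Things in the scene. Friction and masses are not known exactly. Their poses are not given: they have to be found in the camera images.
- stand: Fixed raised wooden ware board on two battens, its far edge painted green (8 mm strip on top), 260 mm (its x) by 460 mm (its y), flat top 60 mm above the work surface. Origin: centre of its underside, on the work surface. Its x points away from the robot (within about 0.45 rad), square to the green-painted far edge, which is 130 mm from the origin; z up. It does not move.
- stand_edge (a point): The middle of the top corner of the ware board's green far edge, 60 mm above the work surface; axes as the board's: x points out over the edge, y along it.
- slab: Loose flat stoneware slab, 130 mm (its x) by 100 mm (its y) by 8 mm thick, 0.15 to 0.3 kg, lying flat on the ware board. Origin: centre of its underside. +x end (65 mm) is bare terracotta; a 4 mm wide blue line runs along its y, 40 mm from that end; the 90 mm behind it is white glaze. At the start its x is within 0.25 rad of the board's and the line is 50 to 105 mm short of the green edge.
- slab_line (a point): The middle of the blue line, on the slab's top face, 25 mm from the slab's centre towards its bare end; axes as the slab's.
- cup: Terracotta cup, 64 mm across, 60 mm tall, standing near one end of the ware board, beside the slab's path. Origin: centre of its underside. Leave it.
- jar: Amber jar with black cap, 52 mm across, 60 mm tall, standing near the other end of the ware board. Origin: centre of its underside. Leave it.
- brush: Brush, about 0.2 m long, lying on the bench to the left of the ware board. Leave it.
Things that resemble listed ones, but are neither listed nor needed, are in the scene too. There is more than one size of the slab; the one meant has the size given above.

How it is judged:
By the outcome, as a careful person would: the job done as asked, in the order asked, and still so for the second after the job is handed in, with the robot touching nothing.
It also fails if it takes over 48 s, if anything falls off the work surface, if the arm or the gripper's body presses on something with over 40 N, if the wrist force passes 120 N, or if a joint passes its speed limit or range.

## Robot

A 6-joint arm with a two-finger parallel gripper is mounted at the origin on the work surface. World frame = base frame: x ahead of the robot, y to its left, z up, the work surface at z = 0. Lengths are in m, angles in rad, forces in N, time in s.
With the tool pointing down it reaches from about 0.325 to 0.925 m from the base axis. Payload 3.1 kg.
Tool frame: the origin (TCP) lies at the very end of the fingers, on their centre line; the grasp point (between the pads) lies 19 mm behind it; z points along the fingers, y is the line along which they close (so a half turn about z gives the same grasp; the last joint's range is limited). The gripper opens to 85 mm and grips with 20 to 120 N. Pads are 22 mm wide; open, the fingers measure 114 mm over their backs; the gripper's body (76 mm by 85 mm) begins 54 mm behind the grasp point. The pads swing forward as they close: fully open they stand 13 mm farther back than shut.
Start: joints at [1.215, 0.217, 1.613, -0, 1.311, -0.112], TCP at [0.151, 0.607, 0.231] pointing down, gripper open.
Joint ranges: [-2.75, 2.75], [-0.78, 2.1], [0.31, 2.55], [-1.13, 4.27], [0.13, 2.63], [-2.58, 2.58]. Speed limits (rad/s): [2.79, 2.79, 3.14, 3.14, 3.14, 3.14].

## Interface

Orientations are given as a rotation vector (axis times angle).
In Python, from rig import * gives the robot as it stands.
- The arm moves only by the shell command python3 -m inch 'ROWS' [FORCE]. ROWS is a JSON object of lists of equal length, an entry for each row: "hand": the opening, from -1 (shut) to 1 (fully open); "translation": the shift along the tool's x, y, z in m, a list of three; "dr": the turn, a rotation vector about the tool's x, y, z in degrees, a list of three. A call has 1 to 20 rows; each row shifts and turns the commanded pose from where the row before left it, along the tool's axes as they then stand; what a row does not reach is not made up. A row lasts 1/8 s, in which the tool goes at most 62.5 mm and 10.7 degrees, less where a joint would pass 70% of its speed; a pose out of reach is approached as far as the arm can. A call is refused whole if a number of a shift passes 0.0625 or a number of a turn 10.7, either way. A call with a gripper value outside its range is refused whole. The fingers move at their own pace and stop on an object; FORCE is the grip in N (left out, the last holds). Time passes only in rows, so rows that do not move let the fingers close. It gives the time, the measured TCP pose, the force, the opening and the grip force at its end, in the units of the state.
- sense(): the state, without advancing time (a new reading comes with each control period).
- get_image(name): name is "scene" or "top" or "wrist"; returns a dict with "image" (384x512x3 uint8, blue, green, red), "camera_matrix" (3x3 intrinsics, pixels), "R" (3x3) and "t" (3): a world point X has camera coordinates R X + t. Camera axes: x right, y down, z forward; pixel columns grow to the right and rows downward; lengths in m; the calibration is good to about 2 mm. The wrist camera is an equidistant fisheye: a pixel r from the principal point sees the ray r / f radians off the axis. A picture is of the moment at which its call begins. There is no depth.
- sign_off(): hands the job in; it is judged then, once.
The state is a dict: "time_s": time; "joint_positions": joint angles; "qvel": joint speeds; "tau": joint torques, N m; "position": TCP position; "eef_rot": TCP orientation; "contact_force": force on the tool from outside, world axes, zero at the start; "moment": the same for the moment, N m; "width": opening from 0.0 (shut) to 1.0 (fully open); "finger_force": force on a finger pad.
Only numpy, scipy, OpenCV 4.12 (cv2) and the standard library are available. Lean on these libraries where they do the work, as an engineer would, in place of code of your own. Each camera call takes 0.05 s, during which the arm holds its last target. There are 200 camera calls.

## Working session

There is one attempt and no reset: what is moved stays moved. The work goes in short steps, Python scripts to look and compute and a shell command to move; the robot and the scene stay as the last step left them, time stands still between calls to the robot, and variables do not carry over. Pictures are saved under pics/ and viewed, at most 10 in all, crops included, and the job is handed in when it is done.

```bash
mkdir -p pics; ls; python3 - <<'E'
from rig import *
import cv2,numpy as np
s=sense();print(s['time_s'],s['position'],s['eef_rot'],s['width'])
a=get_image("top");b=get_image("scene")
for n,d in(("top",a),("scene",b)):
    cv2.imwrite(f"pics/{n}0.png",d["image"]);np.savez(f"pics/{n}0.npz",**d)
    print(n,d["camera_matrix"].tolist(),(-d["R"].T@d["t"]).round(3))
E
```

```text
pics
0.0 [0.15056941 0.60575148 0.22996213] [-0.38200583 -3.11772038  0.00362132] 1.003097364047035
top [[363.6469142551425, 0.0, 261.39066765015906], [0.0, 363.6469142551425, 184.91929542924797], [0.0, 0.0, 1.0]] [0.493 0.127 1.015]
scene [[463.0610343685658, 0.0, 248.5757877536195], [0.0, 463.0610343685658, 194.22284841965566], [0.0, 0.0, 1.0]] [ 1.065 -0.541  0.791]
```

View pics/top0.png

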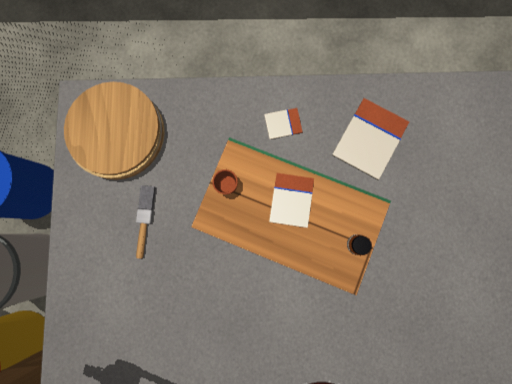

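View pics/scene0.png

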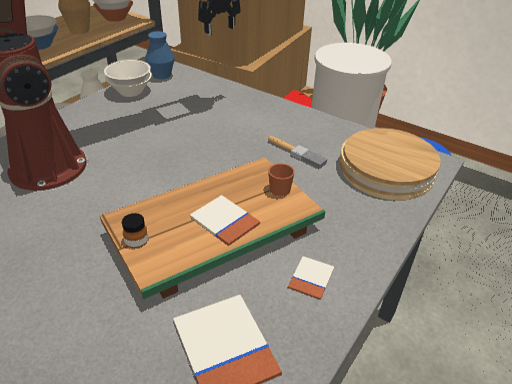

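The top view shows the board with its green edge running from (230,141) to (389,201). The target slab is at (292,200), the cup at (226,183) and the jar at (361,245). The two other slabs, at (283,123) and (372,138), are decoys on the bench.

```bash
cat > h.py <<'E'
import cv2,numpy as np
from rig import *
def ray(d,px,z):
    px=np.atleast_2d(np.float64(px));R,t,K=d["R"],d["t"],d["camera_matrix"]
    n=(np.c_[px,np.ones(len(px))]-[K[0,2],K[1,2],0])/[K[0,0],K[1,1],1]
    w=n@R;c=-R.T@t
    return (c+w*((z-c[2])/w[:,2])[:,None])[:,:2]
def line(P):
    v=cv2.fitLine(P.astype(np.float32),cv2.DIST_HUBER,0,.01,.01).ravel();return v[2:],v[:2]
def measure(d,prefix=None):
    im=d["image"];h=cv2.cvtColor(im,cv2.COLOR_BGR2HSV);H,S,V=[h[...,i].astype(int) for i in range(3)]
    g=(H>60)&(H<95)&(S>90)&(V>30)
    n,l,st,_=cv2.connectedComponentsWithStats(g.astype(np.uint8),connectivity=8)
    out={}
    G=ray(d,np.argwhere(g)[:,::-1],.06)
    G=G[(G[:,0]>.4)&(G[:,0]<.8)&(abs(G[:,1])<.4)]
    c,v=line(G); v=v if v[1]>0 else -v
    x=np.array([v[1],-v[0]])          # board x
    r=(G-c)@v
    lo,hi=np.percentile(r,[.5,99.5])
    out.update(edge=c+x*.004+v*(lo+hi)/2,bx=x,by=v,len=hi-lo,yaw=np.arctan2(x[1],x[0]))
    def inb(P):
        q=(P-out["edge"])@np.c_[x,v];return q
    b=np.argwhere((H>105)&(H<130)&(S>90)&(V>60))[:,::-1]
    w=np.argwhere((S<70)&(V>150))[:,::-1]
    for k,p in(("line",b),("white",w)):
        P=ray(d,p,.068);q=inb(P);s=(q[:,0]>-.25)&(q[:,0]<.03)&(abs(q[:,1])<.16)
        P=P[s];q=q[s]
        out[k]=P
    return out,inb
E
cat > m.py <<'E'
from h import *
import sys
for n in sys.argv[1:]:
    d=dict(np.load(f"pics/{n}.npz"));o,inb=measure(d)
    print(n,"edge",o["edge"].round(4),"yaw",o["yaw"].round(4),"len",o["len"].round(3))
    for k in("line","white"):
        P=o[k]
        if len(P)<4: print(k,len(P));continue
        r=cv2.minAreaRect((P*1000).astype(np.float32))
        m=np.array(r[0])/1000
        print(k,len(P),"world",m.round(4),"board",inb(m[None])[0].round(4),"size",np.round(r[1],1),"ang",round(r[2],1))
    c,v=line(inb(o["line"]));print("line yaw rel board",np.arctan2(-v[0],v[1]) if v[1]>0 else np.arctan2(v[0],-v[1]))
E
python3 m.py top0 scene0
python3 - <<'E'
from h import *
d=dict(np.load("pics/top0.npz"))
o,inb=measure(d)
for n,p in(("cup",(225,182)),("jar",(361,246))):
    P=ray(d,p,.06)[0];print(n,P.round(3),inb(P[None])[0].round(3))
E
```

```text
top0 edge [0.6602 0.0252] yaw -0.3966 len 0.451
line 45 world [0.6009 0.0674] board [-0.0711  0.016 ] size [95.1  3.4] ang 81.0
white 1318 world [0.5561 0.075 ] board [-0.1153  0.0058] size [100.3  90.8] ang 80.3
line yaw rel board 0.23422976
scene0 edge [0.6669 0.0176] yaw -0.3939 len 0.452
line 55 world [0.6005 0.065 ] board [-0.0795  0.0184] size [100.    5.2] ang 82.1
white 1123 world [0.542  0.0236] board [-0.1176 -0.0424] size [214.5  96.3] ang 75.0
line yaw rel board 0.23075888
cup [0.626 0.247] [-0.118  0.191]
jar [ 0.454 -0.105] [-0.14  -0.199]
```

```bash
cat > go.py <<'E'
# python3 go.py bx by z : shift in tool axes to board-frame target (edge origin), and turn
import sys
from h import *
from scipy.spatial.transform import Rotation as Ro
E0=np.array([.6602,.0252]);yaw=-.3966
bx=np.array([np.cos(yaw),np.sin(yaw)]);by=np.array([-bx[1],bx[0]])
s=sense();R=Ro.from_rotvec(s["eef_rot"]).as_matrix();p=s["position"]
T=np.c_[np.r_[-bx,0],np.r_[by,0],[0,0,-1]]
print("t",s["time_s"],"board now",((p[:2]-E0)@np.c_[bx,by]).round(4),"z",p[2].round(4),"F",s["contact_force"].round(2),"w",round(s["width"],3))
print("turn deg",np.degrees(Ro.from_matrix(R.T@T).as_rotvec()).round(2))
if len(sys.argv)>3:
    a,b,z=map(float,sys.argv[1:4]);g=np.r_[E0+bx*a+by*b,z]
    print("tool shift now",(R.T@(g-p)).round(4),"after turn",(T.T@(g-p)).round(4))
E
python3 go.py -.205 .005 .15
```

```text
t 0.1 board now [-0.6944  0.3387] z 0.2301 F [0.09 0.17 0.37] w 1.001
turn deg [-0.12 -0.01  8.76]
tool shift now [-0.4329 -0.4042  0.0808] after turn [-0.4894 -0.3337  0.0801]
```

```bash
python3 -m inch '{"hand":[0.2,0.2,0.2,0.2,0.2,0.2,0.2,0.2,0.2,0.2,0.2,0.2],"translation":[[0,0,0],[-0.049,-0.0334,0.004],[-0.049,-0.0334,0.004],[-0.049,-0.0334,0.004],[-0.049,-0.0334,0.004],[-0.049,-0.0334,0.004],[-0.049,-0.0334,0.004],[-0.049,-0.0334,0.004],[-0.049,-0.0334,0.004],[-0.049,-0.0334,0.004],[-0.049,-0.0334,0.004],[0,0,0]],"dr":[[-0.1,0,8.8],[0,0,0],[0,0,0],[0,0,0],[0,0,0],[0,0,0],[0,0,0],[0,0,0],[0,0,0],[0,0,0],[0,0,0],[0,0,0]]}'; python3 go.py -.205 .005 .085
python3 - <<'E'
from h import *
for n in("top","wrist"):
    d=get_image(n);cv2.imwrite(f"pics/{n}1.png",d["image"]);np.savez(f"pics/{n}1.npz",**d)
E
python3 m.py top1
```

```text
time_s: 1.6
position: [0.4748, 0.1056, 0.1902]
eef_rot: [0.63, 3.078, 0.001]
contact_force: [-0.5, 0.0, 0.5]
width: 0.599
finger_force: 0.0
t 1.6 board now [-0.2021  0.0026] z 0.1902 F [-0.48  0.01  0.51] w 0.599
turn deg [ 0.04 -0.01 -0.4 ]
tool shift now [0.0029 0.0023 0.1052] after turn [0.0029 0.0024 0.1052]
top1 edge [0.6602 0.0252] yaw -0.3966 len 0.451
line 44 world [0.6009 0.0674] board [-0.0711  0.016 ] size [95.1  3.4] ang 81.0
white 1112 world [0.5581 0.0747] board [-0.1134  0.0062] size [100.3  86.8] ang 80.3
line yaw rel board 0.23178644
```

View pics/wrist1.png

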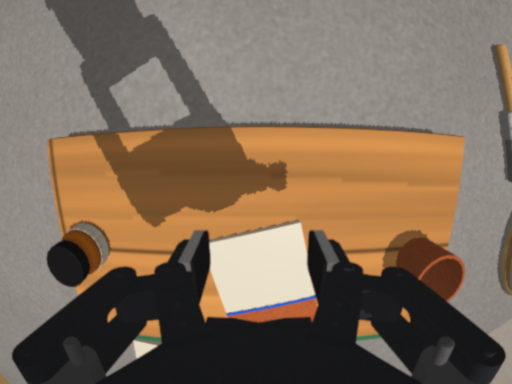

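The wrist view shows the board square in the frame. The slab's white rear edge is at (255,235), ahead of the fingertips at (200,250) and (320,250), with the jar at (75,255) and the cup at (430,265). I'm going down behind the slab.

```bash
python3 -m inch '{"hand":[0.2,0.2,0.2,0.2],"translation":[[0.003,0.0025,0.04],[0,0,0.04],[0,0,0.025],[0,0,0]],"dr":[[0,0,-0.4],[0,0,0],[0,0,0],[0,0,0]]}'; python3 go.py -.205 .005 .064
python3 - <<'E'
from h import *
for n in("wrist",):
    d=get_image(n);cv2.imwrite(f"pics/{n}2.png",d["image"]);np.savez(f"pics/{n}2.npz",**d)
E
```

```text
time_s: 2.2
position: [0.4683, 0.1139, 0.0833]
eef_rot: [-0.604, -3.077, -0.0]
contact_force: [-0.9, -0.1, -0.2]
width: 0.602
finger_force: 0.0
t 2.2 board now [-0.2113  0.0077] z 0.0833 F [-0.9  -0.11 -0.21] w 0.602
turn deg [-0.06 -0.34  0.5 ]
tool shift now [-0.0064 -0.0027  0.0193] after turn [-0.0063 -0.0027  0.0193]
```

View pics/wrist2.png

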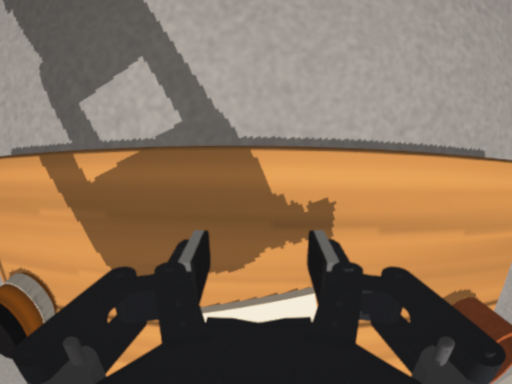

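The fingertips at (200,240) and (320,240) are now on the robot's side of the slab's rear edge, at (260,300), with a gap. I'm lowering to find the board by touch.

```bash
python3 -m inch '{"hand":[0.2,0.2],"translation":[[0,0,0],[0,0,0]],"dr":[[0,0,0],[0,0,0]]}'; python3 go.py -.205 .005 .064;  python3 -m inch '{"hand":[0.2,0.2,0.2],"translation":[[0,0,0.008],[0,0,0.008],[0,0,0]],"dr":[[0,0,0],[0,0,0],[0,0,0]]}'; python3 go.py -.205 .005 .064
```

```text
time_s: 2.5
position: [0.4729, 0.1131, 0.0873]
eef_rot: [0.608, 3.079, 0.004]
contact_force: [0.8, 0.4, 0.3]
width: 0.601
finger_force: 0.0
t 2.5 board now [-0.2067  0.0087] z 0.0873 F [0.84 0.43 0.27] w 0.601
turn deg [0.18 0.15 0.38]
tool shift now [-0.0016 -0.0038  0.0233] after turn [-0.0017 -0.0037  0.0233]
time_s: 2.88
position: [0.4706, 0.1125, 0.0685]
eef_rot: [-0.609, -3.08, -0.002]
contact_force: [-0.4, 0.8, -0.7]
width: 0.605
finger_force: 0.0
t 2.875 board now [-0.2086  0.0072] z 0.0685 F [-0.41  0.81 -0.66] w 0.605
turn deg [ 0.03 -0.14  0.34]
tool shift now [-0.0036 -0.0023  0.0045] after turn [-0.0036 -0.0022  0.0045]
```

```bash
for i in 1 2; do python3 -m inch '{"hand":[0.2,0.2],"translation":[[0,0,0.003],[0,0,0]],"dr":[[0,0,0],[0,0,0]]}' | grep -E "position|contact"; done; python3 go.py
```

```text
position: [0.4715, 0.1126, 0.0664]
contact_force: [0.0, 0.4, -0.5]
position: [0.4715, 0.1126, 0.0635]
contact_force: [0.2, -0.0, -0.4]
t 3.375 board now [-0.2078  0.0078] z 0.0635 F [ 0.24 -0.04 -0.39] w 0.602
turn deg [ 0.09 -0.03  0.35]
```

```bash
for i in 1 2 ; do python3 -m inch '{"hand":[0.2,0.2],"translation":[[0,0,0.002],[0,0,0]],"dr":[[0,0,0],[0,0,0]]}' | grep -E "position|contact"; done; python3 go.py
```

```text
position: [0.4716, 0.1127, 0.0615]
contact_force: [-0.3, 0.8, 0.4]
position: [0.4715, 0.1127, 0.0595]
contact_force: [-0.9, 0.4, 0.8]
t 3.875 board now [-0.2078  0.0078] z 0.0595 F [-0.92  0.39  0.77] w 0.601
turn deg [ 0.09 -0.02  0.35]
```

```bash
for i in 1 2 ; do python3 -m inch '{"hand":[0.2,0.2],"translation":[[0,0,0.0015],[0,0,0]],"dr":[[0,0,0],[0,0,0]]}' | grep -E "position|contact"; done; python3 go.py
```

```text
position: [0.4716, 0.1127, 0.058]
contact_force: [-0.0, -0.1, -0.2]
position: [0.4719, 0.1127, 0.0569]
contact_force: [-1.5, -0.1, 0.9]
t 4.375 board now [-0.2075  0.008 ] z 0.0569 F [-1.49 -0.11  0.93] w 0.601
turn deg [0.11 0.01 0.36]
```

```bash
python3 -m inch '{"hand":[0.2,0.2],"translation":[[0,0,0.0015],[0,0,0]],"dr":[[0,0,0],[0,0,0]]}' | grep -E "position|contact"; python3 go.py
```

```text
position: [0.472, 0.1127, 0.0568]
contact_force: [-4.4, -0.8, 11.7]
t 4.625 board now [-0.2074  0.008 ] z 0.0568 F [-4.4  -0.76 11.72] w 0.604
turn deg [ 0.07 -0.04  0.36]
```

```bash
python3 -m inch '{"hand":[0.2,0.2,0.2,0.2,0.2,0.2,0.2,0.2,0.2,0.2],"translation":[[0,0,-0.004],[0,-0.012,0],[-0.006,0,0],[-0.006,0,0],[-0.006,0,0],[-0.006,0,0],[-0.006,0,0],[-0.006,0,0],[-0.006,0,0],[0,0,0]],"dr":[[0,0,0.35],[0,0,0],[0,0,0],[0,0,0],[0,0,0],[0,0,0],[0,0,0],[0,0,0],[0,0,0],[0,0,0]]}'; python3 go.py -.112 -.004 .0595
python3 - <<'E'
from h import *
for n in("top","scene"):
    d=get_image(n);cv2.imwrite(f"pics/{n}3.png",d["image"]);np.savez(f"pics/{n}3.npz",**d)
E
python3 m.py top3 scene3
```

```text
time_s: 5.88
position: [0.5065, 0.0852, 0.0592]
eef_rot: [0.619, 3.079, 0.003]
contact_force: [0.3, 1.1, 0.1]
width: 0.597
finger_force: 0.0
t 5.875 board now [-0.165  -0.0041] z 0.0592 F [0.28 1.14 0.14] w 0.597
turn deg [ 0.1   0.04 -0.01]
tool shift now [-0.053   0.0001 -0.0003] after turn [-0.053   0.0001 -0.0003]
top3 edge [0.6602 0.0252] yaw -0.3966 len 0.451
line 43 world [0.6101 0.062 ] board [-0.0605  0.0146] size [95.7  3.1] ang 79.1
white 668 world [0.5812 0.0666] board [-0.0889  0.0077] size [100.5  55.6] ang 79.9
line yaw rel board 0.20597753
scene3 edge [0.6668 0.0177] yaw -0.394 len 0.451
line 50 world [0.6097 0.0581] board [-0.0683  0.0154] size [102.7   6.7] ang 81.8
white 1133 world [0.5482 0.0193] board [-0.1102 -0.0441] size [217.9  99. ] ang 71.9
line yaw rel board 0.20989223
```

View pics/scene3.png

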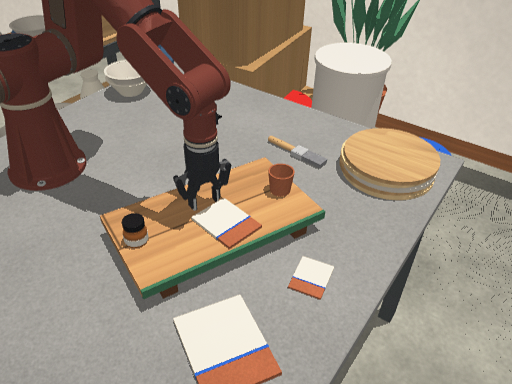

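The gripper is square behind the slab, with its fingers at (200,200) on the slab's rear edge. The slab has started to move and turn, and the cup and jar are untouched, so I'm pushing on.

```bash
python3 -m inch '{"hand":[0.2,0.2,0.2,0.2,0.2,0.2,0.2,0.2,0.2],"translation":[[-0.005,0,0],[-0.005,0,0],[-0.005,0,0],[-0.005,0,0],[-0.005,0,0],[-0.005,0,0],[-0.005,0,0],[-0.005,0,0],[0,0,0]],"dr":[[0,0,0],[0,0,0],[0,0,0],[0,0,0],[0,0,0],[0,0,0],[0,0,0],[0,0,0],[0,0,0]]}'; python3 go.py -.112 -.004 .0595
python3 - <<'E'
from h import *
for n in("top","scene"):
    d=get_image(n);cv2.imwrite(f"pics/{n}4.png",d["image"]);np.savez(f"pics/{n}4.npz",**d)
E
python3 m.py top4 scene4
```

```text
time_s: 7.1
position: [0.5435, 0.0696, 0.0594]
eef_rot: [0.619, 3.079, 0.003]
contact_force: [-0.3, 0.0, -0.7]
width: 0.601
finger_force: 0.0
t 7.1 board now [-0.1248 -0.0041] z 0.0594 F [-0.28  0.03 -0.7 ] w 0.601
turn deg [ 0.11  0.06 -0.01]
tool shift now [-0.0128  0.0001 -0.0001] after turn [-0.0128  0.0001 -0.0001]
top4 edge [0.6602 0.025 ] yaw -0.3965 len 0.453
line 42 world [0.6401 0.0364] board [-0.0229  0.0027] size [95.2  3.1] ang 72.1
white 332 world [0.654  0.0342] board [-0.0092  0.0061] size [113.9  75.7] ang 86.7
line yaw rel board 0.08199687
scene4 edge [0.6672 0.0183] yaw -0.394 len 0.454
line 55 world [0.6398 0.0341] board [-0.0313  0.0041] size [99.4  4.6] ang 73.1
white 1219 world [0.5692 0.003 ] board [-0.0846 -0.0517] size [225.3 105.6] ang 60.1
line yaw rel board 0.08127637
```

```bash
python3 -m inch '{"hand":[0.2,0.2,0.2,0.2,0.2,0.2,0.2,0.2],"translation":[[0.003,0,0],[0,0.008,0],[-0.003,0,0],[-0.004,0,0],[-0.004,0,0],[-0.004,0,0],[-0.003,0,0],[0,0,0]],"dr":[[0,0,0],[0,0,0],[0,0,0],[0,0,0],[0,0,0],[0,0,0],[0,0,0],[0,0,0]]}'; python3 go.py -.112 -.004 .0595
python3 - <<'E'
from h import *
for n in("top","scene"):
    d=get_image(n);cv2.imwrite(f"pics/{n}5.png",d["image"]);np.savez(f"pics/{n}5.npz",**d)
d=np.load("pics/top5.npz")["image"];cv2.imwrite("pics/crop5.png",cv2.resize(d[120:270,180:400],None,fx=3.5,fy=3.5,interpolation=0))
E
python3 m.py top5 scene5
```

```text
time_s: 8.2
position: [0.5602, 0.0711, 0.0592]
eef_rot: [0.619, 3.079, 0.002]
contact_force: [-0.3, 0.0, -1.1]
width: 0.597
finger_force: 0.0
t 8.2 board now [-0.11    0.0037] z 0.0592 F [-0.34  0.05 -1.07] w 0.597
turn deg [ 0.09  0.05 -0.01]
tool shift now [ 0.002  -0.0077 -0.0003] after turn [ 0.002  -0.0077 -0.0003]
top5 edge [0.6602 0.025 ] yaw -0.3966 len 0.453
line 29 world [0.6553 0.0396] board [-0.0102  0.0116] size [62.3  4.1] ang 65.0
white 140 world [0.6524 0.0217] board [-0.0059 -0.006 ] size [296.5  65. ] ang 63.9
line yaw rel board -0.017962173
scene5 edge [0.6671 0.0184] yaw -0.3941 len 0.454
line 58 world [0.648  0.0215] board [-0.0188 -0.0045] size [102.8   6.6] ang 69.5
white 1241 world [ 0.5761 -0.0062] board [-0.0746 -0.0577] size [224.4 110.6] ang 55.9
line yaw rel board 0.0029962817
```

View pics/crop5.png

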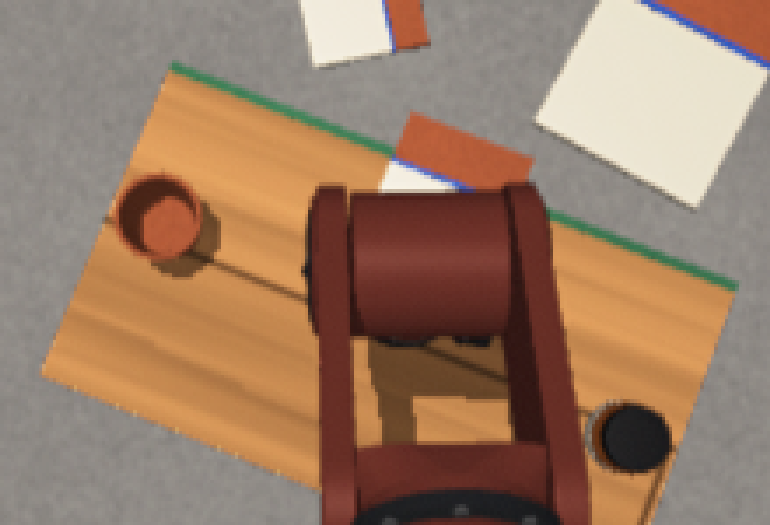

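The crop shows the slab square to the edge. Its blue line starts at (393,158), about 10 mm short of the green edge. I'll push 8 mm more, then back off for a clear view.

```bash
python3 -m inch '{"hand":[0.2,0.2,0.2,0.2,0.2,0.2,0.2,0.2,0.2],"translation":[[-0.003,0,0],[-0.003,0,0],[-0.002,0,0],[0,0,0],[0.02,0,0],[0.04,0,0],[0.05,0,-0.03],[0.06,0,0],[0,0,0]],"dr":[[0,0,0],[0,0,0],[0,0,0],[0,0,0],[0,0,0],[0,0,0],[0,0,0],[0,0,0],[0,0,0]]}'; python3 go.py -.112 -.004 .0595
cat > look.py <<'E'
from h import *
import sys
k=sys.argv[1]
for n in("top","scene"):
    d=get_image(n);np.savez(f"pics/{n}{k}.npz",**d);cv2.imwrite(f"pics/{n}{k}.png",d["image"])
    o,inb=measure(d)
    P=inb(o["line"]);print(n,"line mean",P.mean(0).round(4))
d=dict(np.load(f"pics/top{k}.npz"));im=d["image"]
cv2.imwrite(f"pics/crop{k}.png",cv2.resize(im[130:230,220:380],None,fx=5,fy=5,interpolation=0))
E
python3 look.py 6; python3 m.py top6 scene6
```

```text
time_s: 9.43
position: [0.4052, 0.1346, 0.0877]
eef_rot: [-0.613, -3.077, -0.001]
contact_force: [1.0, 0.6, -0.2]
width: 0.598
finger_force: 0.0
t 9.425 board now [-0.2775  0.0025] z 0.0877 F [ 1.03  0.63 -0.16] w 0.598
turn deg [-0.02 -0.21  0.18]
tool shift now [-0.1656 -0.007   0.0276] after turn [-0.1655 -0.0065  0.0282]
top line mean [-0.003  -0.0072]
scene line mean [-0.0116 -0.0051]
top6 edge [0.6602 0.025 ] yaw -0.3966 len 0.453
line 46 world [0.6549 0.0206] board [-0.0032 -0.0061] size [98.7  3.8] ang 67.6
white 1299 world [0.6126 0.0391] board [-0.0493 -0.0054] size [100.3  90. ] ang 66.9
line yaw rel board -0.00040729443
scene6 edge [0.6671 0.0182] yaw -0.3939 len 0.454
line 71 world [0.6544 0.0185] board [-0.0118 -0.0046] size [100.6   7.3] ang 69.3
white 1280 world [ 0.5795 -0.0072] board [-0.0711 -0.057 ] size [230.8 106.3] ang 53.1
line yaw rel board 0.0022737542
```

View pics/crop6.png

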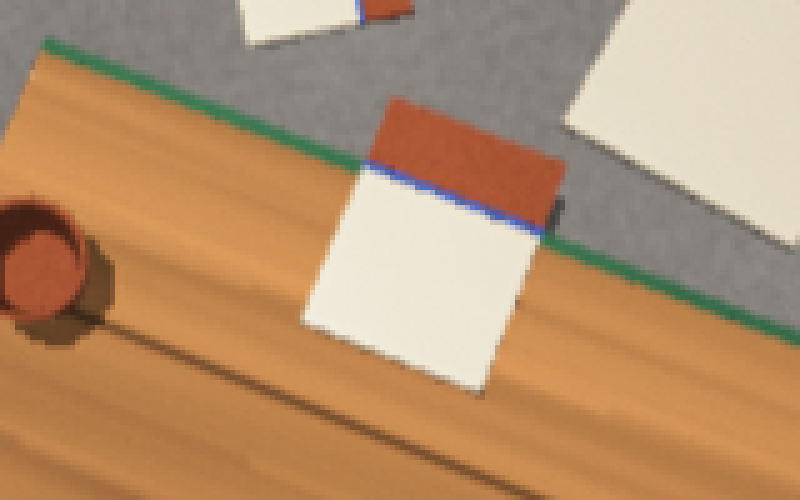

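```bash
cat > prof.py <<'E'
from h import *
import sys
k=sys.argv[1];d=dict(np.load(f"pics/top{k}.npz"));im=d["image"].astype(np.float32)
E0=np.array([.6602,.025]);yaw=-.3966;bx=np.array([np.cos(yaw),np.sin(yaw)]);by=np.array([-bx[1],bx[0]])
K,R,t=d["camera_matrix"],d["R"],d["t"]
def prof(xs,ys,z):
    W=E0+xs[:,None,None]*bx+ys[None,:,None]*by
    W=np.dstack([W,np.full(W.shape[:2],z)])@R.T+t
    u=W@K.T;u=(u[...,:2]/u[...,2:]).astype(np.float32)
    return cv2.remap(im,u[...,0],u[...,1],cv2.INTER_LINEAR).mean(1)
xs=np.arange(-.02,.0205,.001)
def cross(x,f):  # half-height crossing
    m=(f[:3].mean()+f[-3:].mean())/2;i=np.where(np.diff(np.sign(f-m)))[0]
    return [round(float(1000*(x[j]+(x[j+1]-x[j])*(m-f[j])/(f[j+1]-f[j]))),2) for j in i]
for a,b in((-.15,-.07),(.06,.13)):
    p=prof(xs,np.linspace(a,b,80),.06)
    c=p[:,1]-p[:,2]   # green minus red
    print("strip G-R",c.round(0).astype(int).tolist())
    w=np.clip(c-np.where(xs<-.004,c[:3].mean(),c[-3:].mean()),0,None)
    q=p[:,2];print("red",q.round(0).astype(int).tolist())
for a,b in((-.045,-.01),(-.01,.025)):
    p=prof(xs,np.linspace(a,b,40),.068);c=p[:,0]-p[:,2]
    print("line B-R",c.round(0).astype(int).tolist())
X=np.arange(.02,.06,.0005);print("front end",cross(X,prof(X,np.linspace(-.035,.025,40),.068)[:,0]-prof(X,np.linspace(-.035,.025,40),.068)[:,2]))
X=np.arange(-.115,-.075,.0005);print("rear",cross(X,prof(X,np.linspace(-.035,.025,40),.068)[:,0]))
E
python3 prof.py 6
```

```text
strip G-R [-60, -60, -60, -60, -60, -60, -59, -59, -57, -50, -39, -23, -1, 22, 40, 51, 53, 50, 41, 30, 19, 9, 2, -3, -4, -5, -5, -5, -5, -5, -5, -5, -5, -5, -5, -5, -4, -4, -4, -5, -5]
red [192, 192, 191, 191, 190, 190, 189, 188, 184, 176, 163, 143, 118, 92, 72, 61, 59, 63, 74, 88, 103, 116, 126, 132, 134, 134, 134, 134, 134, 134, 134, 134, 134, 134, 134, 134, 135, 135, 135, 135, 135]
strip G-R [-61, -61, -60, -60, -60, -60, -60, -59, -56, -49, -36, -19, 4, 27, 45, 55, 57, 53, 44, 33, 21, 10, 2, -3, -5, -5, -5, -5, -5, -5, -4, -4, -4, -4, -4, -4, -4, -4, -4, -4, -5]
red [197, 195, 194, 192, 191, 189, 188, 186, 181, 173, 159, 141, 117, 93, 75, 65, 64, 69, 79, 92, 107, 120, 129, 135, 137, 137, 137, 137, 137, 136, 136, 136, 136, 136, 136, 136, 136, 136, 136, 136, 137]
line B-R [-25, -25, -25, -25, -25, -25, -25, -26, -26, -27, -27, -26, -21, -9, 13, 43, 70, 78, 59, 19, -29, -72, -101, -114, -118, -119, -119, -118, -118, -117, -117, -117, -117, -117, -117, -116, -116, -116, -116, -116, -116]
line B-R [-24, -24, -24, -24, -24, -25, -25, -25, -25, -26, -26, -26, -22, -12, 10, 40, 67, 76, 58, 19, -29, -74, -103, -117, -121, -122, -121, -120, -119, -119, -119, -119, -119, -119, -119, -119, -119, -120, -120, -120, -120]
front end [36.62]
rear [-93.49]
```

The slab is square, and both its ends put the line about 3 mm short of the edge. I'm going back for a 3 mm push.

```bash
python3 -m inch '{"hand":[0.2,0.2,0.2,0.2,0.2,0.2],"translation":[[-0.05,0,0],[-0.05,0,0.03],[-0.045,0,0],[-0.015,0,0],[0,0,0],[0,0,0]],"dr":[[0,0,0],[0,0,0],[0,0,0],[0,0,0],[0,0,0],[0,0,0]]}'; python3 go.py -.0992 .0037 .0592
```

```text
time_s: 10.28
position: [0.5565, 0.0727, 0.0589]
eef_rot: [-0.618, -3.079, -0.002]
contact_force: [-0.9, 0.2, -0.3]
width: 0.6
finger_force: 0.0
t 10.275 board now [-0.114   0.0038] z 0.0589 F [-0.94  0.19 -0.28] w 0.6
turn deg [ 0.07 -0.09  0.02]
tool shift now [-0.0148 -0.0001 -0.0004] after turn [-0.0148 -0.0001 -0.0003]
```

```bash
python3 -m inch '{"hand":[0.2,0.2,0.2,0.2,0.2],"translation":[[-0.005,0,0],[-0.004,0,0],[0,0,0],[0,0,0],[0,0,0]],"dr":[[0,0,0],[0,0,0],[0,0,0],[0,0,0],[0,0,0]]}' |grep -E "position|contact"; python3 go.py -.0992 .0037 .0592
```

```text
position: [0.5659, 0.0688, 0.0591]
contact_force: [0.7, 0.5, -0.1]
t 10.9 board now [-0.1038  0.0038] z 0.0591 F [ 0.71  0.47 -0.13] w 0.6
turn deg [ 0.1  -0.02  0.01]
tool shift now [-0.0046 -0.0001 -0.0001] after turn [-0.0046 -0.0001 -0.0001]
```

```bash
python3 -m inch '{"hand":[0.2,0.2,0.2,0.2,0.2,0.2],"translation":[[-0.001,0,0],[-0.001,0,0],[-0.001,0,0],[-0.001,0,0],[0,0,0],[0,0,0]],"dr":[[0,0,0],[0,0,0],[0,0,0],[0,0,0],[0,0,0],[0,0,0]]}' |grep -E "position|contact"; python3 go.py;python3 -m inch '{"hand":[0.2,0.2,0.2,0.2,0.2,0.2],"translation":[[0.02,0,0],[0.04,0,0],[0.05,0,-0.03],[0.06,0,-0.02],[0,0,0],[0,0,0]],"dr":[[0,0,0],[0,0,0],[0,0,0],[0,0,0],[0,0,0],[0,0,0]]}'|grep pos; python3 look.py 7; python3 m.py top7; python3 prof.py 7 | grep -v strip
```

```text
position: [0.5698, 0.0672, 0.059]
contact_force: [-1.5, -0.3, 0.1]
t 11.65 board now [-0.0996  0.0039] z 0.059 F [-1.46 -0.3   0.11] w 0.606
turn deg [ 0.1 -0.   0. ]
position: [0.4148, 0.1326, 0.1096]
top line mean [-0.0003 -0.0059]
scene line mean [-0.0089 -0.005 ]
top7 edge [0.6602 0.025 ] yaw -0.3966 len 0.452
line 44 world [0.6575 0.0201] board [-0.0006 -0.0056] size [99.7  3.5] ang 66.9
white 1299 world [0.6152 0.0378] board [-0.0464 -0.0055] size [100.5  89.7] ang 67.2
line yaw rel board -0.0030239383
red [193, 192, 192, 191, 191, 190, 189, 188, 184, 176, 163, 144, 119, 93, 73, 61, 59, 64, 74, 88, 103, 117, 127, 132, 134, 135, 135, 134, 134, 134, 134, 134, 134, 135, 135, 135, 135, 135, 135, 135, 135]
red [197, 196, 194, 193, 191, 190, 188, 186, 182, 173, 160, 141, 117, 94, 76, 66, 64, 69, 79, 93, 107, 120, 130, 135, 137, 138, 138, 137, 137, 137, 137, 137, 137, 136, 136, 136, 137, 137, 137, 137, 137]
line B-R [-25, -25, -25, -25, -25, -25, -25, -25, -26, -26, -26, -27, -27, -27, -26, -20, -5, 20, 52, 74, 75, 51, 6, -43, -83, -106, -116, -119, -119, -119, -118, -118, -117, -117, -117, -117, -117, -117, -117, -116, -116]
line B-R [-24, -24, -24, -24, -24, -24, -25, -25, -25, -25, -25, -25, -26, -26, -25, -19, -4, 20, 50, 72, 71, 45, 0, -49, -88, -110, -120, -122, -122, -121, -120, -120, -119, -119, -119, -119, -119, -119, -119, -120, -120]
front end [39.33]
rear [-90.73]
```

View pics/scene7.png

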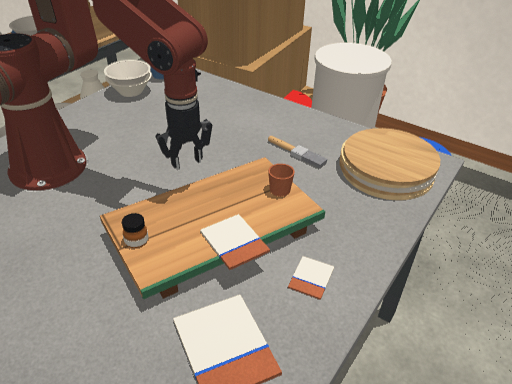

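The blue line at (243,253) now lies along the green edge, with the bare clay end sticking out. The cup, jar and brush haven't moved, and the gripper at (185,150) is clear.

```bash
python3 -c "
from rig import *
print(sign_off())"
```

```text
the job is handed in; nothing more can be done
None
```

I slid the slab to the board's far edge and handed the job in: the blue line measures about 0.3 mm from the green edge and square to it within 0.003 rad, the cup, jar and brush look unmoved, the gripper is clear, and it took about 13 s of the 48 s allowed.

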